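# Unlock and open the dust-extraction blast gate

## Robot

A 7-joint arm with a two-finger parallel gripper is mounted at the origin on the work surface. World frame = base frame: x ahead of the robot, y to its left, z up, the work surface at z = 0. Lengths are in mm, angles in rad, forces in N, time in s.
With the tool pointing down it reaches from about 425 to 875 mm from the base axis. Payload 4.7 kg.
Tool frame: the origin (TCP) lies midway between the tips of the shut fingers; the grasp point (between the pads) lies 19 mm behind it; z points along the fingers, x is the direction in which the jaws open and shut, and the axes are right-handed (so a half turn about z gives the same grasp; the last joint's range is limited). The gripper opens to 85 mm and grips with 20 to 120 N. Pads are 22 mm wide; open, the fingers measure 114 mm over their backs; the gripper's body (76 mm by 85 mm) begins 54 mm behind the grasp point. The pads swing forward as they close: fully open they stand 13 mm farther back than shut.
Start: joints at [-1.143, 0.321, -0.07, 1.45, 0.023, 1.371, -0.057], TCP at [261.388, 595.148, 231.349] pointing down, gripper open.
Joint ranges: [-2.86, 2.86], [-0.3, 2.09], [-1.38, 1.24], [0.06, 2.45], [-1.56, 4.7], [0.09, 2.05], [-2.69, 2.69]. Speed limits (rad/s): [2.57, 2.57, 3.14, 3.14, 3.14, 3.14, 3.14].

## Interface

Orientations are given as a unit quaternion [w, x, y, z].
In Python, from workcell import robot gives the robot as it stands.
- The arm moves only by the tool carry_out, never from a script. Its argument "deltas" is a list of rows, each an object of numbers: "tx", "ty", "tz": the shift along the tool's x, y, z in cm; "spin": the turn about the tool's z in rad; "jaw": the finger opening in cm, from 0 to 8.54. A call has 1 to 5 rows; each row shifts and turns the commanded pose from where the row before left it, along the tool's axes as they then stand; what a row does not reach is not made up. A row lasts 1/12 s, in which the tool goes at most 41.7 mm and 7.16 degrees, less where a joint would pass 70% of its speed; a pose out of reach is approached as far as the arm can. A call with a gripper value outside its range is refused whole. The fingers move at their own pace and stop on an object; "grip_force" is the grip in N (left out, the last holds). Time passes only in rows, so rows that do not move let the fingers close. It gives the time, the measured TCP pose, the force and the opening at its end, in the units of the state.
- robot.state(): the state, without advancing time (a new reading comes with each control period).
- robot.read_camera(name): name is "scene" or "top"; returns (picture, depth): 400x640x3 uint8, red, green, blue; 400x640 float32, mm along the optical axis (not along the pixel's ray), 0 where there is no reading.
- robot.camera_model(name): a dict with "vfov" (degrees; the focal length in pixels is half the picture's height over the tangent of half this angle, whatever the lens; pixels are square), "cx", "cy" (the principal point, pixels), "R" (3x3) and "t" (3): a world point X has camera coordinates R X + t. Camera axes: x right, y down, z forward; pixel columns grow to the right and rows downward; lengths in mm; the calibration is good to about 2 mm. A picture is of the moment at which its call begins. camera_model takes no time and is no camera call.
- robot.sign_off(): hands the job in, once; it reports no verdict.
The state is a dict: "time_s": time; "joints": joint angles; "joint_velocities": joint speeds; "effort": joint torques, N m; "position": TCP position; "eef_rot": TCP orientation; "contact_force": force on the tool from outside, world axes, zero at the start; "torque": the same for the moment, N m; "opening": opening from 0.0 (shut) to 1.0 (fully open).
Only numpy, scipy, OpenCV 4.12 (cv2) and the standard library are available. Lean on these libraries where they do the work, as an engineer would, in place of code of your own. Each camera call takes 0.05 s, during which the arm holds its last target. There are 200 camera calls.

## Task

The blast gate on the bench is locked by a spring-loaded captive screw. Pull its knurled knob straight up against the spring until it reaches its stop, and while it is held up turn it counter-clockwise (seen from above) so that its thread catches, keep turning it, letting it climb, until it is fully home and stays up by itself; then slide the gate fully open by its pull tab and let go. Never force the screw (not by pulling against the stop, turning it in its slot or past home, or dragging the gate against it), and leave the other things on the bench where they are.

Things in the scene. Friction and masses are not known exactly. Their poses are not given: they have to be found in the camera images.
- blastgate: Aluminium blast gate fixed flat on the bench: frame 150 mm (its x, from -85 to 65) by 130 mm (its y, from -60 to 70), 20 mm high, origin under it on the bench, z up. A round duct mouth (80 mm outside, rim 26 mm high) is centred at x 15, y 0; a round steel collar (42 mm across, top 64 mm high) stands at x -58, y 0 and holds the locking screw. The gate plate slides along the frame's +y.
- port (a point): Centre of the duct mouth's rim, 26 mm above the bench.
- collar (a point): Centre of the collar's top, on the vertical axis of the screw.
- knob_top (a point): Centre of the top of the screw's round knurled steel knob: 32 mm across, 28 mm tall (its underside is 28 mm below this point), 8 mm above the collar when down. It turns and rises with the knob. The pads may take it at any yaw. Its top carries a screwdriver slot.
- stem (a joint): Screw's lift, m: 0 down. Spring and weight pull it down with 3.7 N plus 0.16 N/mm. It must rise 10 to 28 mm (varies, cannot be seen) before its lug leaves a slot in the collar and it can turn; 2.5 mm above that is a firm rubber stop (about 10 N/mm): turn there. In the thread it climbs 2 mm per rad, with 2.5 mm of play between the flanks. Let go in the thread, it stays.
- screw (a joint): Turn of the screw, rad, counter-clockwise seen from above positive: about 0 at the start. The slot leaves about 0.2 rad of play either way while down. The thread has caught beyond about 0.6 rad; fully home is a stop at 2.2 to 2.4 rad. It may be let go and taken again on the way. Turning takes about 0.05 N m until home, where the stop is rubbery, 0.7 N m per rad.
- shank: The screw's shank with its thread lug (13 mm off the axis, hidden in the collar) and its 8 mm bolt end that passes down through a hole in the gate plate; origin on the screw's axis, 100 mm below knob_top. More than 18 N between it and the collar's inside or the gate (about 0.25 N m of turning at a stop, or a pull of more than 18 N beyond the spring) is forcing the screw.
- gate (a joint): How far the gate is slid open along the frame's +y, m: 0 shut (start), 0.075 fully open, at a stop. Sliding takes about 3 N. The bolt holds it (1.5 mm of play) until the screw is up.
- tab (a point): Centre of the top of the gate's upright pull tab: a steel plate 44 mm along the frame's x, 10 mm thick along y, top 62 mm above the bench (start: x 15, y 85 in the frame), free for 36 mm below the top over the frame's end. It moves with the gate.
- offcut: Loose wood offcut 70 x 45 x 30 mm near the blast gate; leave alone.
- wedge_block: Loose wood strip 90 x 36 x 22 mm near the blast gate; leave alone.
- screwdriver: Loose screwdriver, 190 mm, lying beyond the blast gate; leave alone.
- glue: Loose white glue bottle, 140 mm tall; leave alone.
- screw_jar: Loose glass jar, 85 mm tall; leave alone.
- hammer: Loose hammer, 280 mm; leave alone.
- mug: Loose mug, 90 mm tall; leave alone.
There are look-alikes about, which are no part of the job. Of the things like the blastgate, leave any that is red or yellow; of the rest the larger one is meant.

How it is judged:
By the outcome, as a careful person would: the job done as asked, in the order asked, and still so for the second after the job is handed in, with the robot touching nothing.
It also fails if it takes over 72 s, if anything falls off the work surface, if the arm or the gripper's body presses on something with over 40 N, if the wrist force passes 120 N, or if a joint passes its speed limit or range.

## Working session

There is one attempt and no reset: what is moved stays moved. The work goes in short steps, Python scripts to look and compute and a tool call to move; the robot and the scene stay as the last step left them, time stands still between calls to the robot, and variables do not carry over. Pictures are saved under pics/ and viewed, about 8 in all and at most 12, crops included, and the job is handed in when it is done.

Besides the shell and the picture viewer there is one more tool, called after "Emit:" as a command line: name --argument value ..., lists and objects as JSON in quotes. carry_out: Moves the arm, as the interface text tells. Its arguments: {"type":"object","properties":{"deltas":{"type":"array"},"grip_force":{"type":"number"}},"required":["deltas"]}

```bash
mkdir -p pics; cat > h.py <<'E'
import numpy as np, cv2
from workcell import robot
def grab(n):
    p,d=robot.read_camera(n); np.savez(''+n+'.npz',p=p,d=d); return p,d
def world(n,d):
    m=robot.camera_model(n); f=200/np.tan(np.radians(m['vfov'])/2)
    v,u=np.mgrid[0:d.shape[0],0:d.shape[1]]
    c=np.stack([(u-m['cx'])/f*d,(v-m['cy'])/f*d,d],-1)
    return (c-np.array(m['t']))@np.array(m['R'])
def save(name,p): cv2.imwrite('pics/'+name,p[:,:,::-1])
E
python3 - <<'E'
from h import *
a,d=grab('scene');b,e=grab('top')
save('s0.png',a);save('t0.png',b)
for n in('scene','top'):
    m=robot.camera_model(n);print(n,m)
print(robot.state())
E
```

```text
scene {'vfov': 50.50460682384025, 'cx': 323.4033239583691, 'cy': 201.36141412829838, 'R': array([[ 0.25207546,  0.96769601, -0.00473213],
       [ 0.84895941, -0.22348747, -0.478875  ],
       [-0.46446299,  0.11669525, -0.87787035]]), 't': array([-137.7641411 , -440.41166327, 1457.73862555])}
top {'vfov': 54.942737617349565, 'cx': 316.24492440638744, 'cy': 199.8031619941967, 'R': array([[ 1.02746006e-02, -9.99946201e-01,  1.42382064e-03],
       [-9.74724903e-01, -1.03332182e-02, -2.23169416e-01],
       [ 2.23172122e-01,  9.05143176e-04, -9.74778634e-01]]), 't': array([  28.32871563,  546.64412183, 1011.24521129])}
{'time_s': 0.1, 'joints': array([-1.14292403,  0.32175288, -0.07008002,  1.45159196,  0.02262289,
        1.37076746, -0.05689943]), 'joint_velocities': array([ 0.00168655, -0.00232339, -0.0002277 , -0.00466725, -0.0007874 ,
       -0.00142816,  0.00014686]), 'effort': array([ 2.62835802e-04, -4.94875860e+01, -3.83991888e-01, -3.15214670e+01,
        1.29469731e-02,  7.33571243e-03, -3.20521201e-05]), 'position': array([261.2007598 , 594.67726805, 230.31066477]), 'eef_rot': array([ 5.21840724e-04,  8.37268823e-01,  5.46790790e-01, -6.91755558e-04]), 'contact_force': array([-0.00110511, -0.60171722,  0.34533793]), 'torque': array([-0.03523561,  0.00953739, -0.00722881]), 'opening': 0.9985135940278621}
```

View pics/s0.png

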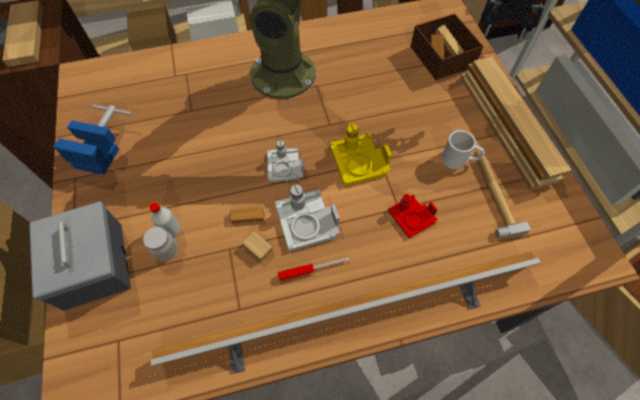

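View pics/t0.png

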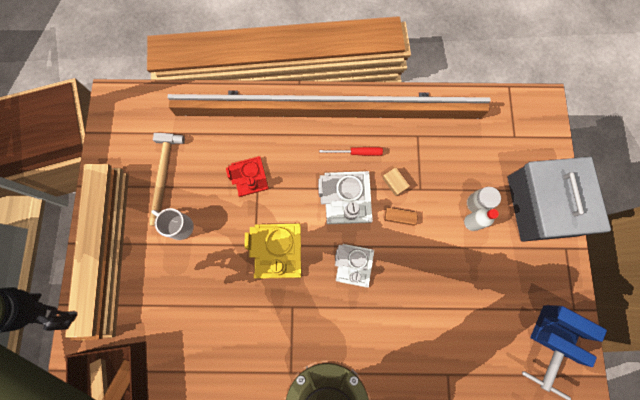

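```bash
python3 - <<'E'
from h import *
ims=[]
for n,(u0,v0,u1,v1) in dict(top=(305,155,385,235),scene=(260,170,350,260)).items():
    z=np.load(n+'.npz');p,d=z['p'],z['d'];W=world(n,d)
    ims.append(cv2.resize(p[v0:v1,u0:u1],(395,395),interpolation=cv2.INTER_CUBIC))
    w=W[v0:v1,u0:u1].reshape(-1,3);uv=np.mgrid[v0:v1,u0:u1].reshape(2,-1).T
    ok=d[v0:v1,u0:u1].ravel()>0
    for lo,hi in((67,80),(57,66),(48,57),(22,30),(15,22)):
        s=ok&(w[:,2]>lo)&(w[:,2]<hi)
        q=w[s].astype(np.float32);print(n,lo,hi,s.sum())
        if 0<s.sum()<60 or lo==67: print(np.c_[q.round(0),uv[s][:,::-1]].astype(int).tolist()[:40])
    s=ok&(w[:,2]>15)&(w[:,2]<30);print(cv2.minAreaRect(w[s][:,:2].astype(np.float32)))
save('c1.png',np.hstack(ims))
E
```

```text
top 67 80 13
[[528, -48, 67, 346, 206], [520, -46, 68, 345, 209], [513, -50, 75, 347, 211], [510, -53, 77, 348, 212], [507, -56, 77, 349, 213], [507, -58, 77, 350, 213], [507, -75, 77, 356, 213], [505, -59, 73, 350, 214], [504, -61, 76, 351, 214], [504, -67, 77, 353, 214], [505, -69, 76, 354, 214], [504, -72, 77, 355, 214], [503, -54, 70, 348, 215]]
top 57 66 104
top 48 57 10
[[567, 21, 56, 321, 193], [566, 26, 48, 319, 194], [566, 21, 48, 321, 194], [506, -50, 50, 346, 215], [503, -52, 52, 347, 216], [502, -55, 57, 348, 216], [503, -77, 53, 356, 216], [500, -58, 52, 349, 217], [500, -60, 53, 350, 217], [500, -72, 54, 354, 217]]
top 22 30 252
top 15 22 1207
((567.6569213867188, -70.56376647949219), (151.2952117919922, 193.3866729736328), 2.308969497680664)
scene 67 80 15
[[517, -49, 67, 303, 193], [523, -83, 77, 291, 196], [530, -55, 75, 302, 196], [526, -81, 75, 292, 197], [534, -58, 78, 301, 197], [530, -80, 77, 293, 198], [533, -74, 78, 295, 198], [536, -61, 78, 300, 198], [532, -77, 73, 294, 199], [534, -75, 76, 295, 199], [535, -72, 75, 296, 199], [537, -70, 78, 297, 199], [535,
[... 511 characters left out ...]
99, 204], [541, -64, 54, 300, 204], [540, -61, 51, 301, 204], [536, -83, 48, 293, 205], [537, -80, 50, 294, 205], [539, -75, 50, 296, 205], [540, -72, 50, 297, 205], [541, -67, 50, 299, 205], [541, -64, 50, 300, 205], [571, 15, 55, 331, 207], [580, 16, 52, 332, 210], [582, 15, 50, 332, 211], [588, 16, 56, 333, 212], [590, 16, 53, 333, 213], [598, 16, 56, 334, 215], [597, 16, 49, 334, 216], [601, 18, 57, 335, 216], [606, 17, 53, 335, 218], [611, 21, 56, 337, 219], [609, 24, 50, 338, 219], [612, 18, 53, 336, 220], [612, 21, 51, 337, 220], [611, 24, 48, 338, 220]]
scene 22 30 434
scene 15 22 1490
((550.335693359375, -54.12101745605469), (252.2496795654297, 282.2566223144531), 75.23076629638672)
```

View pics/c1.png

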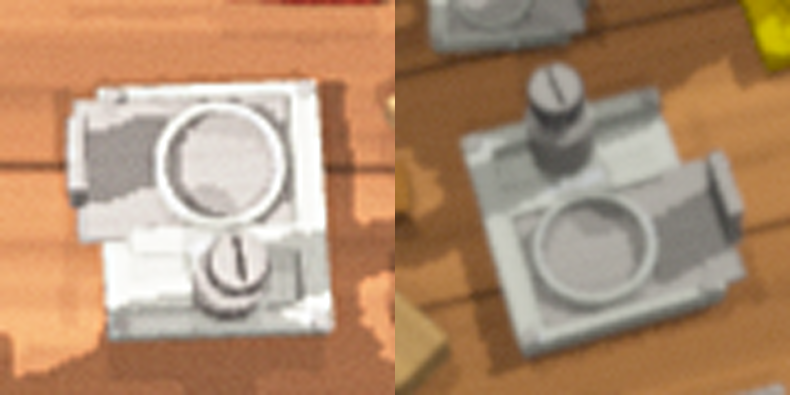

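```bash
cat >> h.py <<'E'
def ray(n,u,v,z):
    m=robot.camera_model(n); f=200/np.tan(np.radians(m['vfov'])/2)
    R=np.array(m['R']);t=np.array(m['t']);o=-R.T@t
    r=R.T@np.array([(u-m['cx'])/f,(v-m['cy'])/f,1]);return (o+r*(z-o[2])/r[2]).round(1)
E
python3 - <<'E'
from h import *
def cp(n,x,y):
    return (305+x*80/395-.4,155+y*80/395-.4) if n=='top' else (260+(x-395)*90/395-.4,170+y*90/395-.4)
for nm,n,x,y,z in(('knob','top',237,262,72),('knob','scene',555,88,72),('mouth','top',222,163,26),('mouth','scene',595,247,26),
  ('tabA','top',80,103,62),('tabB','top',73,196,62),('tabA','scene',722,158,62),('tabB','scene',742,212,62),
  ('c','top',314,84,20),('c','top',332,326,20),('c','top',110,337,20),('c','scene',655,92,20),('c','scene',466,138,20),('c','scene',530,350,20)):
    print(nm,n,ray(n,*cp(n,x,y),z))
z=np.load('top.npz');p,d=z['p'],z['d'];W=world('top',d)
for n in('top','scene'):
    z=np.load(n+'.npz');W=world(n,z['d']).reshape(-1,3)
    s=(abs(W[:,0]-580)<110)&(abs(W[:,1]+50)<110)
    q=W[s]
    for lo,hi in((58,66),):
        k=q[(q[:,2]>lo)&(q[:,2]<hi)&(q[:,1]>0)];print(n,len(k),k.mean(0),k.min(0),k.max(0))
    k=q[(q[:,2]>69)&(q[:,2]<76)];print(len(k))
E
```

```text
knob top [522.9 -66.2  72. ]
knob scene [504.6 -65.5  72. ]
mouth top [591.9 -62.4  26. ]
mouth scene [595.1 -63.7  26. ]
tabA top [617.1  21.9  62. ]
tabB top [562.2  25.4  62. ]
tabA scene [573.2  23.1  62. ]
tabB scene [611.9  25.   62. ]
c top [ 642.8 -118.3   20. ]
c top [ 496.4 -125.9   20. ]
c top [488.5   2.9  20. ]
c scene [4.938e+02 4.000e-01 2.000e+01]
c scene [ 496.  -125.5   20. ]
c scene [ 649.2 -117.2   20. ]
top 55 [587.32804389  22.91816772  61.8587912 ] [565.97318795  18.11316661  58.84509324] [610.24718466  26.91222631  65.68967161]
4
scene 58 [590.71618184  20.75455798  61.37946833] [567.31692009  15.16449877  58.05186972] [612.95899725  26.77187631  65.68806756]
7
```

```bash
cat >> h.py <<'E'
def plan(c,g,n,dec=2):
    """c,g: [x,y,z,yaw(of tool x)] commanded/goal; n rows; tool z down"""
    c=np.array(c,float);g=np.array(g,float)
    for i in range(n):
        s=(g-c)/(n-i);a=c[3]
        r=[round(v,dec) for v in((s[0]*np.cos(a)+s[1]*np.sin(a))/10,(s[0]*np.sin(a)-s[1]*np.cos(a))/10,-s[2]/10,-s[3])]
        print('{"tx":%g,"ty":%g,"tz":%g,"spin":%g},'%tuple(r))
        R=np.array(r)*[10,10,10,1]
        c+=[R[0]*np.cos(a)+R[1]*np.sin(a),R[0]*np.sin(a)-R[1]*np.cos(a),-R[2],-R[3]]
    print(c.round(3).tolist())
E
python3 - <<'E'
from h import *
for n in('top','scene'):
    z=np.load(n+'.npz');W=world(n,z['d']).reshape(-1,3)
    s=(abs(W[:,0]-519)<30)&(abs(W[:,1]+66)<30)&(W[:,2]>85)
    q=W[s];print(n,len(q),q.mean(0),q.max(0))
    k=q[q[:,2]>96];print(len(k),k.mean(0),k.min(0),k.max(0))
plan([261.4,595.1,231.3,1.157],[519,-66,200,-1.37],22)
E
```

```text
top 126 [518.45068293 -64.91474048  98.5248081 ] [536.21746564 -48.68776187 104.45617153]
110 [519.15955154 -65.23535656  99.43631842] [503.00332406 -80.89675653  96.0027659 ] [535.89810463 -48.68776187 104.45617153]
scene 131 [523.71912046 -67.73841938  97.82402865] [537.82043296 -50.81586712 104.31385553]
100 [521.59992267 -67.66426963  99.60169908] [505.76781026 -83.78086372  96.14520558] [536.20004821 -51.70494292 104.31385553]
{"tx":-2.28,"ty":2.28,"tz":0.14,"spin":0.11},
{"tx":-2.02,"ty":2.52,"tz":0.14,"spin":0.12},
{"tx":-1.7,"ty":2.74,"tz":0.14,"spin":0.11},
{"tx":-1.39,"ty":2.91,"tz":0.14,"spin":0.12},
{"tx":-1.03,"ty":3.06,"tz":0.14,"spin":0.11},
{"tx":-0.69,"ty":3.15,"tz":0.14,"spin":0.12},
{"tx":-0.31,"ty":3.21,"tz":0.14,"spin":0.11},
{"tx":0.05,"ty":3.22,"tz":0.14,"spin":0.12},
{"tx":0.43,"ty":3.2,"tz":0.14,"spin":0.11},
{"tx":0.78,"ty":3.13,"tz":0.14,"spin":0.12},
{"tx":1.15,"ty":3.01,"tz":0.14,"spin":0.11},
{"tx":1.47,"ty":2.87,"tz":0.14,"spin":0.12},
{"tx":1.81,"ty":2.67,"tz":0.14,"spin":0.11},
{"tx":2.09,"ty":2.46,"tz":0.15,"spin":0.12},
{"tx":2.37,"ty":2.19,"tz":0.14,"spin":0.11},
{"tx":2.59,"ty":1.92,"tz":0.15,"spin":0.12},
{"tx":2.8,"ty":1.59,"tz":0.14,"spin":0.11},
{"tx":2.96,"ty":1.27,"tz":0.15,"spin":0.12},
{"tx":3.09,"ty":0.91,"tz":0.14,"spin":0.11},
{"tx":3.18,"ty":0.56,"tz":0.15,"spin":0.12},
{"tx":3.22,"ty":0.18,"tz":0.14,"spin":0.11},
{"tx":3.22,"ty":-0.17,"tz":0.15,"spin":0.12},
[518.981, -65.977, 200.0, -1.373]
```

The blast-gate look-alikes are: the large grey one (top 347,197; scene 307,220), a small grey one (top 355,265), a yellow one (275,250) and a red one (248,175). The large grey one is meant, and the crop confirms it. Its knob is at about (520,-66,100), and I'm heading above it.

Emit:
carry_out --deltas '[{"tx":-2.28,"ty":2.28,"tz":0.14,"spin":0.11,"jaw":8.5},{"tx":-2.02,"ty":2.52,"tz":0.14,"spin":0.12},{"tx":-1.7,"ty":2.74,"tz":0.14,"spin":0.11},{"tx":-1.39,"ty":2.91,"tz":0.14,"spin":0.12},{"tx":-1.03,"ty":3.06,"tz":0.14,"spin":0.11}]' --grip_force 40

```text
$.deltas[1]: bad value
```

Emit:
carry_out --deltas '[{"tx":-0.69,"ty":3.15,"tz":0.14,"spin":0.12},{"tx":-0.31,"ty":3.21,"tz":0.14,"spin":0.11},{"tx":0.05,"ty":3.22,"tz":0.14,"spin":0.12},{"tx":0.43,"ty":3.2,"tz":0.14,"spin":0.11},{"tx":0.78,"ty":3.13,"tz":0.14,"spin":0.12}]'

```text
$.deltas[0]: bad value
```

Emit:
carry_out --deltas '[{"tx":1.15,"ty":3.01,"tz":0.14,"spin":0.11},{"tx":1.47,"ty":2.87,"tz":0.14,"spin":0.12},{"tx":1.81,"ty":2.67,"tz":0.14,"spin":0.11},{"tx":2.09,"ty":2.46,"tz":0.15,"spin":0.12},{"tx":2.37,"ty":2.19,"tz":0.14,"spin":0.11}]'

```text
$.deltas[0]: bad value
```

Emit:
carry_out --deltas '[{"tx":2.59,"ty":1.92,"tz":0.15,"spin":0.12},{"tx":2.8,"ty":1.59,"tz":0.14,"spin":0.11},{"tx":2.96,"ty":1.27,"tz":0.15,"spin":0.12},{"tx":3.09,"ty":0.91,"tz":0.14,"spin":0.11},{"tx":3.18,"ty":0.56,"tz":0.15,"spin":0.12}]'

```text
$.deltas[0]: bad value
```

Emit:
carry_out --deltas '[{"tx":3.22,"ty":0.18,"tz":0.14,"spin":0.11},{"tx":3.22,"ty":-0.17,"tz":0.15,"spin":0.12},{"tx":0},{"tx":0},{"tx":0}]'

```text
$.deltas[0]: bad value
```

Emit:
carry_out --deltas '[{"tx":-2.28,"ty":2.28,"tz":0.14,"spin":0.11,"jaw":8.5},{"tx":-2.02,"ty":2.52,"tz":0.14,"spin":0.12,"jaw":8.5},{"tx":-1.7,"ty":2.74,"tz":0.14,"spin":0.11,"jaw":8.5},{"tx":-1.39,"ty":2.91,"tz":0.14,"spin":0.12,"jaw":8.5},{"tx":-1.03,"ty":3.06,"tz":0.14,"spin":0.11,"jaw":8.5}]' --grip_force 40

```text
time_s: 0.52
position: [320.2, 443.1, 223.7]
eef_rot: [0.0, 0.958, 0.287, -0.0]
contact_force: [0.8, -0.5, 0.4]
opening: 0.997
```

Emit:
carry_out --deltas '[{"tx":-0.69,"ty":3.15,"tz":0.14,"spin":0.12,"jaw":8.5},{"tx":-0.31,"ty":3.21,"tz":0.14,"spin":0.11,"jaw":8.5},{"tx":0.05,"ty":3.22,"tz":0.14,"spin":0.12,"jaw":8.5},{"tx":0.43,"ty":3.2,"tz":0.14,"spin":0.11,"jaw":8.5},{"tx":0.78,"ty":3.13,"tz":0.14,"spin":0.12,"jaw":8.5}]'

```text
time_s: 0.93
position: [378.6, 292.9, 217.0]
eef_rot: [0.0, 1.0, 0.001, -0.0]
contact_force: [-0.4, 0.6, 0.2]
opening: 0.996
```

Emit:
carry_out --deltas '[{"tx":1.15,"ty":3.01,"tz":0.14,"spin":0.11,"jaw":8.5},{"tx":1.47,"ty":2.87,"tz":0.14,"spin":0.12,"jaw":8.5},{"tx":1.81,"ty":2.67,"tz":0.14,"spin":0.11,"jaw":8.5},{"tx":2.09,"ty":2.46,"tz":0.15,"spin":0.12,"jaw":8.5},{"tx":2.37,"ty":2.19,"tz":0.14,"spin":0.11,"jaw":8.5}]'

```text
time_s: 1.35
position: [437.0, 142.7, 209.9]
eef_rot: [0.0, 0.96, -0.281, -0.0]
contact_force: [1.1, 1.1, -0.0]
opening: 0.998
```

Emit:
carry_out --deltas '[{"tx":2.59,"ty":1.92,"tz":0.15,"spin":0.12,"jaw":8.5},{"tx":2.8,"ty":1.59,"tz":0.14,"spin":0.11,"jaw":8.5},{"tx":2.96,"ty":1.27,"tz":0.15,"spin":0.12,"jaw":8.5},{"tx":3.09,"ty":0.91,"tz":0.14,"spin":0.11,"jaw":8.5},{"tx":3.18,"ty":0.56,"tz":0.15,"spin":0.12,"jaw":8.5}]'

```text
time_s: 1.77
position: [495.6, -7.4, 202.7]
eef_rot: [-0.0, 0.84, -0.543, -0.0]
contact_force: [1.0, 0.5, -0.4]
opening: 0.997
```

Emit:
carry_out --deltas '[{"tx":3.22,"ty":0.18,"tz":0.14,"spin":0.11,"jaw":8.5},{"tx":3.22,"ty":-0.17,"tz":0.15,"spin":0.12,"jaw":8.5},{"tx":0,"ty":0,"tz":0,"spin":0,"jaw":8.5},{"tx":0,"ty":0,"tz":0,"spin":0,"jaw":8.5},{"tx":0,"ty":0,"tz":0,"spin":0,"jaw":8.5}]'

```text
time_s: 2.18
position: [518.6, -65.3, 199.6]
eef_rot: [0.0, 0.774, -0.633, -0.001]
contact_force: [-0.3, 0.1, -0.2]
opening: 0.999
```

```bash
python3 - <<'E'
from h import *
a,_=grab('scene');b,_=grab('top')
print(robot.state()['joints'].round(3))
save('c2.png',np.hstack([cv2.resize(a[130:250,240:360],(400,400)),cv2.resize(b[130:250,290:410],(400,400))]))
E
```

```text
[-0.491  0.066  0.592  1.827 -0.039  1.261 -1.258]
```

View pics/c2.png

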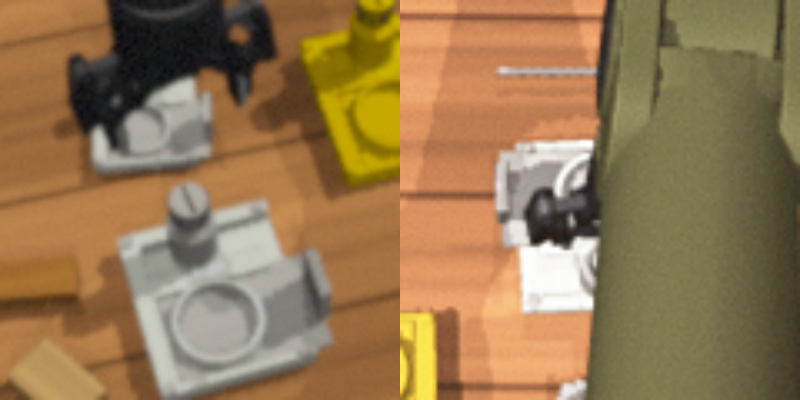

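Emit:
carry_out --deltas '[{"tx":0.08,"ty":-0.14,"tz":2.2,"spin":0,"jaw":8.5},{"tx":0,"ty":0,"tz":3.5,"spin":0,"jaw":8.5},{"tx":0,"ty":0,"tz":3.0,"spin":0,"jaw":8.5},{"tx":0,"ty":0,"tz":1.5,"spin":0,"jaw":8.5},{"tx":0,"ty":0,"tz":1.0,"spin":0,"jaw":8.5}]'

```text
time_s: 2.7
position: [518.8, -64.7, 85.7]
eef_rot: [0.001, 0.774, -0.633, -0.002]
contact_force: [-0.9, 0.1, 0.3]
opening: 0.995
```

Emit:
carry_out --deltas '[{"tx":0,"ty":0,"tz":1.0,"spin":0,"jaw":8},{"tx":0,"ty":0,"tz":0.8,"spin":0,"jaw":7},{"tx":0,"ty":0,"tz":0,"spin":0,"jaw":6},{"tx":0,"ty":0,"tz":0,"spin":0,"jaw":5},{"tx":0,"ty":0,"tz":0,"spin":0,"jaw":4.5}]' --grip_force 20

```text
time_s: 3.12
position: [521.4, -66.5, 71.0]
eef_rot: [-0.001, 0.774, -0.634, 0.001]
contact_force: [0.7, -0.1, 0.8]
opening: 0.527
```

```bash
python3 - <<'E'
from h import *
a,_=grab('scene')
s=robot.state();print(s['position'].round(1),s['contact_force'].round(1),s['torque'].round(2),s['opening'])
save('c3.png',cv2.resize(a[130:250,230:370],(700,600)))
E
```

```text
[521.4 -66.5  71. ] [ 0.2 -0.2 -0. ] [-0.    0.03  0.03] 0.5307326816330111
```

View pics/c3.png

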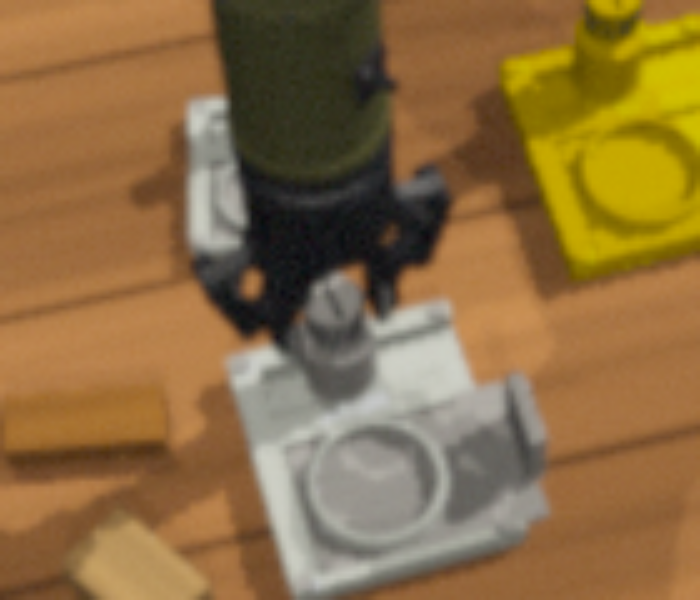

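Emit:
carry_out --deltas '[{"tx":0,"ty":0,"tz":0.3,"spin":0,"jaw":4.2},{"tx":0,"ty":0,"tz":0,"spin":0,"jaw":4.0},{"tx":0,"ty":0,"tz":0,"spin":0,"jaw":3.8},{"tx":0,"ty":0,"tz":0,"spin":0,"jaw":3.6},{"tx":0,"ty":0,"tz":0,"spin":0,"jaw":3.4}]'

```text
time_s: 3.58
position: [520.6, -66.2, 67.1]
eef_rot: [-0.0, 0.773, -0.634, -0.0]
contact_force: [0.4, 1.4, 0.7]
opening: 0.402
```

Emit:
carry_out --deltas '[{"tx":0,"ty":0,"tz":0,"spin":0,"jaw":3.3},{"tx":0,"ty":0,"tz":0,"spin":0,"jaw":3.2},{"tx":0,"ty":0,"tz":0,"spin":0,"jaw":3.1},{"tx":0,"ty":0,"tz":0,"spin":0,"jaw":3.0},{"tx":0,"ty":0,"tz":0,"spin":0,"jaw":3.0}]'

```text
time_s: 4.0
position: [520.5, -65.5, 67.2]
eef_rot: [-0.0, 0.774, -0.634, -0.0]
contact_force: [-1.3, 4.9, 4.9]
opening: 0.368
```

Emit:
carry_out --deltas '[{"tx":-0.05,"ty":0,"tz":0,"spin":0,"jaw":2.6},{"tx":0,"ty":0,"tz":0,"spin":0,"jaw":2.2},{"tx":0,"ty":0,"tz":0,"spin":0,"jaw":2.0},{"tx":0,"ty":0,"tz":0,"spin":0,"jaw":2.0},{"tx":0,"ty":0,"tz":0,"spin":0,"jaw":2.0}]' --grip_force 35

```text
time_s: 4.42
position: [520.5, -65.4, 67.2]
eef_rot: [-0.0, 0.774, -0.634, -0.0]
contact_force: [-2.7, 5.0, 5.3]
opening: 0.364
```

```bash
python3 - <<'E'
from workcell import robot
s=robot.state();print(s['position'].round(1),s['contact_force'].round(1),s['torque'].round(2),s['opening'])
E
```

```text
[520.5 -65.4  67.2] [-2.7  5.   5.3] [1.   0.45 0.03] 0.3636081148527468
```

Emit:
carry_out --deltas '[{"tx":0,"ty":0,"tz":-0.15,"spin":0,"jaw":2.0},{"tx":0,"ty":0,"tz":-0.2,"spin":0,"jaw":2.0},{"tx":0,"ty":0,"tz":-0.2,"spin":0,"jaw":2.0},{"tx":0,"ty":0,"tz":-0.2,"spin":0,"jaw":2.0},{"tx":0,"ty":0,"tz":-0.1,"spin":0,"jaw":2.0}]'

```text
time_s: 4.83
position: [520.3, -65.5, 75.2]
eef_rot: [-0.0, 0.774, -0.634, -0.0]
contact_force: [1.6, 4.2, -5.7]
opening: 0.367
```

```bash
cat > st.py <<'E'
from workcell import robot
s=robot.state();print(s['position'].round(1),s['contact_force'].round(1),s['torque'].round(2),s['opening'].round(3),s['joints'][6].round(2))
E
python3 st.py
```

```text
Traceback (most recent call last):
  File "st.py", line 2, in <module>
    s=robot.state();print(s['position'].round(1),s['contact_force'].round(1),s['torque'].round(2),s['opening'].round(3),s['joints'][6].round(2))
                                                                                                  ^^^^^^^^^^^^^^^^^^
AttributeError: 'float' object has no attribute 'round'
```

Emit:
carry_out --deltas '[{"tx":0,"ty":0,"tz":-0.15,"spin":0,"jaw":2.0},{"tx":0,"ty":0,"tz":-0.15,"spin":0,"jaw":2.0},{"tx":0,"ty":0,"tz":-0.1,"spin":0,"jaw":2.0},{"tx":0,"ty":0,"tz":0,"spin":0,"jaw":2.0},{"tx":0,"ty":0,"tz":0,"spin":0,"jaw":2.0}]'

```text
time_s: 5.25
position: [520.2, -65.5, 79.2]
eef_rot: [-0.0, 0.774, -0.634, -0.0]
contact_force: [1.2, 5.3, -5.4]
opening: 0.362
```

Emit:
carry_out --deltas '[{"tx":0,"ty":0,"tz":-0.05,"spin":0,"jaw":2.0},{"tx":0,"ty":0,"tz":-0.05,"spin":0,"jaw":2.0},{"tx":0,"ty":0,"tz":-0.05,"spin":0,"jaw":2.0},{"tx":0,"ty":0,"tz":0,"spin":0,"jaw":2.0}]'

```text
time_s: 5.58
position: [520.3, -65.5, 80.7]
eef_rot: [-0.0, 0.774, -0.634, -0.0]
contact_force: [1.2, 4.5, -4.0]
opening: 0.365
```

Emit:
carry_out --deltas '[{"tx":0,"ty":0,"tz":-0.05,"spin":0,"jaw":2.0},{"tx":0,"ty":0,"tz":-0.05,"spin":0,"jaw":2.0},{"tx":0,"ty":0,"tz":-0.05,"spin":0,"jaw":2.0},{"tx":0,"ty":0,"tz":0,"spin":0,"jaw":2.0}]'

```text
time_s: 5.92
position: [520.3, -65.5, 82.2]
eef_rot: [-0.0, 0.774, -0.634, -0.0]
contact_force: [1.8, 5.2, -5.9]
opening: 0.366
```

```bash
python3 - <<'E'
from h import *
a,_=grab('scene')
s=robot.state();print(s['position'].round(1),s['contact_force'].round(1),s['torque'].round(2),s['opening'])
save('c4.png',cv2.resize(a[140:230,260:360],(660,594)))
E
```

```text
[520.3 -65.5  82.2] [ 1.1  5.6 -5.5] [ 1.16 -0.4  -0.  ] 0.3642375176499565
```

View pics/c4.png

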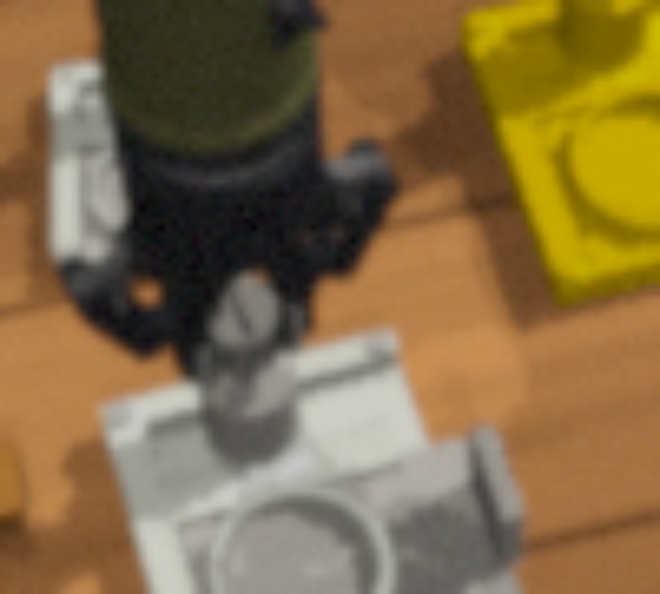

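The picture shows the knob lifted with the gripper, with a gap between it and the collar at about (245,385). I'll keep raising it in small steps until the stop.

Emit:
carry_out --deltas '[{"tx":0,"ty":0,"tz":-0.05,"spin":0,"jaw":2.0},{"tx":0,"ty":0,"tz":-0.05,"spin":0,"jaw":2.0},{"tx":0,"ty":0,"tz":-0.05,"spin":0,"jaw":2.0},{"tx":0,"ty":0,"tz":0,"spin":0,"jaw":2.0}]'

```text
time_s: 6.3
position: [520.3, -65.5, 83.6]
eef_rot: [-0.0, 0.774, -0.634, -0.0]
contact_force: [1.3, 4.8, -6.1]
opening: 0.362
```

Emit:
carry_out --deltas '[{"tx":0,"ty":0,"tz":-0.05,"spin":0,"jaw":2.0},{"tx":0,"ty":0,"tz":-0.05,"spin":0,"jaw":2.0},{"tx":0,"ty":0,"tz":-0.05,"spin":0,"jaw":2.0},{"tx":0,"ty":0,"tz":0,"spin":0,"jaw":2.0}]'

```text
time_s: 6.63
position: [520.2, -65.5, 85.1]
eef_rot: [-0.0, 0.774, -0.634, -0.0]
contact_force: [2.2, 5.3, -6.0]
opening: 0.364
```

Emit:
carry_out --deltas '[{"tx":0,"ty":0,"tz":-0.05,"spin":0,"jaw":2.0},{"tx":0,"ty":0,"tz":-0.05,"spin":0,"jaw":2.0},{"tx":0,"ty":0,"tz":-0.05,"spin":0,"jaw":2.0},{"tx":0,"ty":0,"tz":0,"spin":0,"jaw":2.0}]'

```text
time_s: 6.97
position: [520.1, -65.5, 85.9]
eef_rot: [0.0, 0.774, -0.634, -0.0]
contact_force: [3.7, 3.8, -12.0]
opening: 0.363
```

Emit:
carry_out --deltas '[{"tx":0,"ty":0,"tz":0,"spin":-0.08,"jaw":2.0},{"tx":0,"ty":0,"tz":0,"spin":-0.08,"jaw":2.0},{"tx":0,"ty":0,"tz":0,"spin":-0.08,"jaw":2.0},{"tx":0,"ty":0,"tz":0,"spin":0,"jaw":2.0}]'

```text
time_s: 7.3
position: [520.0, -65.1, 85.8]
eef_rot: [-0.0, 0.845, -0.535, -0.0]
contact_force: [3.6, 5.8, -11.7]
opening: 0.367
```

```bash
sed -i "s/s\['opening'\].round(3)/round(s['opening'],3)/" st.py; python3 st.py
```

```text
[520.  -65.1  85.8] [  3.6   5.8 -11.7] [ 1.23 -0.75  0.01] 0.367 -0.95
```

Emit:
carry_out --deltas '[{"tx":0,"ty":0,"tz":0,"spin":-0.1,"jaw":2.0},{"tx":0,"ty":0,"tz":0,"spin":-0.1,"jaw":2.0},{"tx":0,"ty":0,"tz":0,"spin":-0.1,"jaw":2.0},{"tx":0,"ty":0,"tz":0,"spin":-0.06,"jaw":2.0},{"tx":0,"ty":0,"tz":0,"spin":0,"jaw":2.0}]'

```text
time_s: 7.72
position: [519.7, -64.6, 85.8]
eef_rot: [-0.0, 0.927, -0.375, -0.001]
contact_force: [2.9, 6.4, -10.1]
opening: 0.364
```

```bash
python3 st.py
```

```text
[519.7 -64.6  85.8] [  2.9   6.4 -10.1] [ 1.41 -0.53  0.02] 0.364 -0.6
```

Emit:
carry_out --deltas '[{"tx":-0.04,"ty":-0.04,"tz":-0.01,"spin":-0.1,"jaw":2.0},{"tx":0,"ty":0,"tz":-0.02,"spin":-0.1,"jaw":2.0},{"tx":0,"ty":0,"tz":-0.02,"spin":-0.1,"jaw":2.0},{"tx":0,"ty":0,"tz":-0.02,"spin":-0.1,"jaw":2.0},{"tx":0,"ty":0,"tz":0,"spin":0,"jaw":2.0}]'

```text
time_s: 8.13
position: [519.1, -64.2, 86.5]
eef_rot: [-0.0, 0.983, -0.183, -0.001]
contact_force: [-0.4, 6.0, -8.6]
opening: 0.364
```

```bash
python3 st.py
```

```text
[519.1 -64.2  86.5] [-0.4  6.  -8.6] [ 1.33 -0.22  0.03] 0.364 -0.21
```

Emit:
carry_out --deltas '[{"tx":-0.02,"ty":-0.04,"tz":-0.02,"spin":-0.1,"jaw":2.0},{"tx":0,"ty":0,"tz":-0.02,"spin":-0.1,"jaw":2.0},{"tx":0,"ty":0,"tz":-0.02,"spin":-0.1,"jaw":2.0},{"tx":0,"ty":0,"tz":-0.02,"spin":-0.1,"jaw":2.0},{"tx":0,"ty":0,"tz":0,"spin":0,"jaw":2.0}]'

```text
time_s: 8.55
position: [518.5, -64.0, 87.1]
eef_rot: [-0.001, 1.0, 0.016, -0.002]
contact_force: [-0.4, 6.1, -7.1]
opening: 0.367
```

```bash
python3 st.py
```

```text
[518.5 -64.   87.1] [-0.4  6.1 -7.1] [ 1.31 -0.05  0.09] 0.367 0.18
```

Emit:
carry_out --deltas '[{"tx":0,"ty":0,"tz":-0.02,"spin":-0.1,"jaw":2.0},{"tx":0,"ty":0,"tz":-0.02,"spin":-0.1,"jaw":2.0},{"tx":0,"ty":0,"tz":-0.02,"spin":-0.1,"jaw":2.0},{"tx":0,"ty":0,"tz":-0.02,"spin":-0.1,"jaw":2.0},{"tx":0,"ty":0,"tz":0,"spin":0,"jaw":2.0}]'

```text
time_s: 8.97
position: [517.8, -64.2, 87.7]
eef_rot: [-0.001, 0.977, 0.214, -0.003]
contact_force: [-2.2, 5.6, -7.0]
opening: 0.361
```

```bash
python3 st.py
```

```text
[517.8 -64.2  87.7] [-2.2  5.6 -7. ] [ 1.32  0.32 -0.02] 0.361 0.57
```

Emit:
carry_out --deltas '[{"tx":0,"ty":0,"tz":-0.02,"spin":-0.1,"jaw":2.0},{"tx":0,"ty":0,"tz":-0.02,"spin":-0.1,"jaw":2.0},{"tx":0,"ty":0,"tz":-0.02,"spin":-0.1,"jaw":2.0},{"tx":0,"ty":0,"tz":0,"spin":0,"jaw":2.0},{"tx":0,"ty":0,"tz":0,"spin":0,"jaw":2.0}]'

```text
time_s: 9.38
position: [517.4, -64.4, 88.0]
eef_rot: [-0.002, 0.935, 0.356, -0.003]
contact_force: [-3.3, 5.6, -5.7]
opening: 0.36
```

```bash
python3 st.py
```

```text
[517.4 -64.4  88. ] [-3.3  5.6 -5.7] [1.23 0.45 0.05] 0.36 0.86
```

Emit:
carry_out --deltas '[{"tx":0,"ty":0,"tz":-0.01,"spin":-0.05,"jaw":2.0},{"tx":0,"ty":0,"tz":-0.01,"spin":-0.05,"jaw":2.0},{"tx":0,"ty":0,"tz":0,"spin":0,"jaw":2.0}]'

```text
time_s: 9.63
position: [517.2, -64.6, 88.2]
eef_rot: [-0.002, 0.915, 0.403, -0.003]
contact_force: [-3.7, 4.9, -7.1]
opening: 0.364
```

```bash
python3 st.py
```

```text
[517.2 -64.6  88.2] [-3.7  4.9 -7.1] [1.16 0.52 0.02] 0.364 0.96
```

Emit:
carry_out --deltas '[{"tx":0,"ty":0,"tz":-0.01,"spin":-0.05,"jaw":2.0},{"tx":0,"ty":0,"tz":-0.01,"spin":-0.05,"jaw":2.0},{"tx":0,"ty":0,"tz":0,"spin":0,"jaw":2.0}]'

```text
time_s: 9.88
position: [517.1, -64.6, 88.3]
eef_rot: [-0.002, 0.894, 0.448, -0.003]
contact_force: [-3.5, 4.7, -7.3]
opening: 0.363
```

```bash
python3 st.py
```

```text
[517.1 -64.6  88.3] [-3.5  4.7 -7.3] [ 1.14  0.55 -0.02] 0.363 1.06
```

Emit:
carry_out --deltas '[{"tx":0,"ty":0,"tz":-0.01,"spin":-0.05,"jaw":2.0},{"tx":0,"ty":0,"tz":0,"spin":-0.05,"jaw":2.0},{"tx":0,"ty":0,"tz":0,"spin":0,"jaw":2.0}]'

```text
time_s: 10.13
position: [517.0, -64.7, 88.3]
eef_rot: [-0.002, 0.871, 0.492, -0.003]
contact_force: [-3.3, 5.3, -7.6]
opening: 0.364
```

```bash
python3 st.py;python3 - <<'E'
from h import *
a,_=grab('scene')
save('c5.png',cv2.resize(a[150:220,260:340],(640,560),interpolation=cv2.INTER_CUBIC))
E
python3 st.py
```

```text
[517.  -64.7  88.3] [-3.3  5.3 -7.6] [ 1.04  0.59 -0.1 ] 0.364 1.16
[517.  -64.7  88.3] [-2.7  4.9 -8.3] [ 1.02  0.55 -0.05] 0.36 1.16
```

View pics/c5.png

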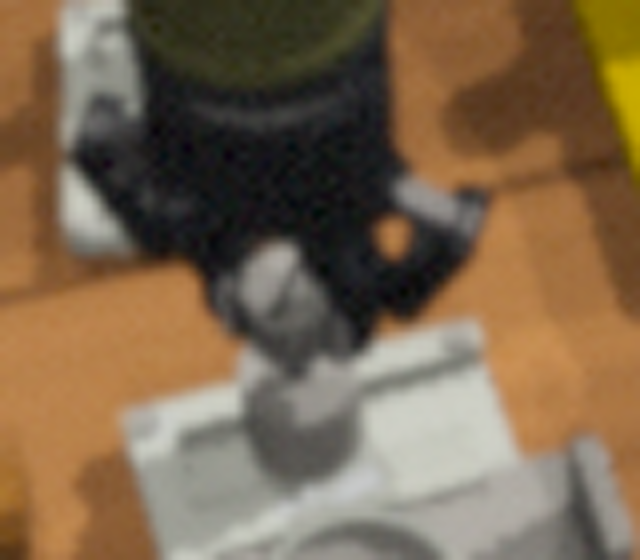

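Emit:
carry_out --deltas '[{"tx":0,"ty":0,"tz":0,"spin":-0.04,"jaw":2.0},{"tx":0,"ty":0,"tz":0,"spin":-0.04,"jaw":2.0},{"tx":0,"ty":0,"tz":0,"spin":0,"jaw":2.0}]'

```text
time_s: 10.43
position: [516.9, -64.8, 88.3]
eef_rot: [-0.002, 0.85, 0.526, -0.003]
contact_force: [-3.6, 5.6, -7.3]
opening: 0.366
```

```bash
python3 st.py;python3 -c "
from h import *
grab('scene')";python3 st.py
```

```text
[516.9 -64.8  88.3] [-3.6  5.6 -7.3] [ 1.    0.6  -0.07] 0.366 1.24
[516.9 -64.8  88.3] [-3.2  4.6 -7.9] [ 1.04  0.65 -0.09] 0.363 1.24
```

Emit:
carry_out --deltas '[{"tx":0,"ty":0,"tz":0,"spin":-0.05,"jaw":2.0},{"tx":0,"ty":0,"tz":0,"spin":0,"jaw":2.0}]'

```text
time_s: 10.65
position: [516.9, -64.8, 88.2]
eef_rot: [-0.002, 0.837, 0.547, -0.003]
contact_force: [-3.6, 4.1, -8.6]
opening: 0.365
```

```bash
python3 -c "
from h import *
t=[]
for i in range(8):
    grab('scene');t.append(robot.state()['torque'][2])
print(np.round(t,3),np.mean(t))"
```

```text
[-0.154 -0.111 -0.153 -0.105 -0.087 -0.131 -0.11  -0.173] -0.12799751845328222
```

Emit:
carry_out --deltas '[{"tx":0,"ty":0,"tz":0,"spin":0,"jaw":3.2},{"tx":0,"ty":0,"tz":0,"spin":0,"jaw":4.5},{"tx":0,"ty":0,"tz":0,"spin":0,"jaw":6.5},{"tx":0,"ty":0,"tz":0,"spin":0,"jaw":8.5},{"tx":0,"ty":0,"tz":0,"spin":0,"jaw":8.5}]'

```text
time_s: 11.47
position: [521.0, -65.8, 91.1]
eef_rot: [0.001, 0.837, 0.546, 0.0]
contact_force: [-0.4, 0.0, -0.1]
opening: 0.92
```

Emit:
carry_out --deltas '[{"tx":0,"ty":0,"tz":-1.0,"spin":0,"jaw":8.5},{"tx":0,"ty":0,"tz":-2.0,"spin":0,"jaw":8.5},{"tx":0,"ty":0,"tz":-3.0,"spin":0,"jaw":8.5},{"tx":0,"ty":0,"tz":0,"spin":0,"jaw":8.5},{"tx":0,"ty":0,"tz":0,"spin":0,"jaw":8.5}]'

```text
time_s: 11.88
position: [522.1, -65.2, 153.2]
eef_rot: [0.001, 0.837, 0.547, 0.002]
contact_force: [0.4, 0.8, -1.4]
opening: 0.995
```

```bash
python3 st.py; python3 - <<'E'
from h import *
a,d=grab('scene');W=world('scene',d).reshape(-1,3)
s=(abs(W[:,0]-519)<24)&(abs(W[:,1]+66)<24)&(W[:,2]>110)&(W[:,2]<130);print(s.sum(),np.median(W[s],0))
k=(abs(W[:,0]-588)<30)&(abs(W[:,1]-22)<15)&(W[:,2]>57)&(W[:,2]<66);print(k.sum(),W[k].mean(0))
save('c6.png',cv2.resize(a[140:250,250:370],(640,587),interpolation=cv2.INTER_CUBIC))
plan([516.9,-64.8,148.5,1.157],[587,23.5,110,1.626],4)
E
```

```text
[522.1 -65.2 153.2] [ 0.4  0.8 -1.4] [-0.02  0.04 -0.03] 0.995 1.27
118 [522.57478276 -67.70187854 117.35904145]
57 [590.56010547  20.64511308  61.7022571 ]
{"tx":2.73,"ty":0.72,"tz":0.96,"spin":-0.12},
{"tx":2.62,"ty":1.04,"tz":0.96,"spin":-0.12},
{"tx":2.48,"ty":1.34,"tz":0.97,"spin":-0.11},
{"tx":2.31,"ty":1.61,"tz":0.96,"spin":-0.12},
[587.037, 23.502, 110.0, 1.627]
```

View pics/c6.png

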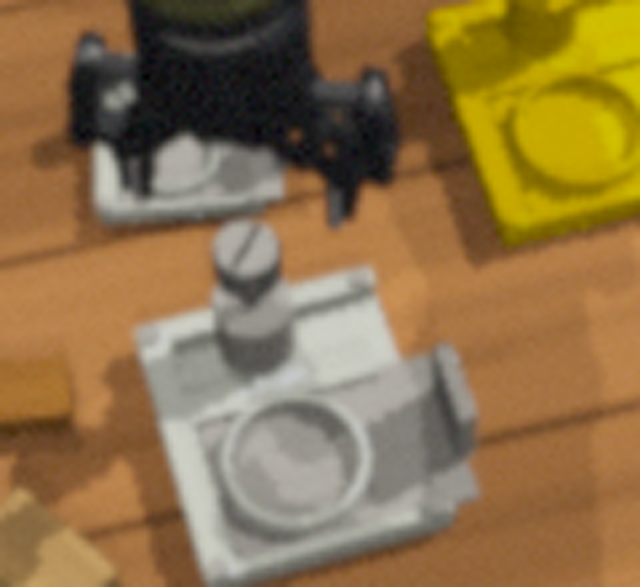

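```bash
python3 -c "
from h import *
plan([521.7,-65.5,153,1.157],[588,22.5,153,1.626],4)"
```

```text
{"tx":2.68,"ty":0.63,"tz":-0,"spin":-0.12},
{"tx":2.59,"ty":0.95,"tz":-0,"spin":-0.12},
{"tx":2.45,"ty":1.25,"tz":-0,"spin":-0.11},
{"tx":2.3,"ty":1.52,"tz":-0,"spin":-0.12},
[588.021, 22.498, 153.0, 1.627]
```

The screw stays up by itself with the knob top at about 118 mm. In the picture the knob is at (247,250) and the tab at (455,385). Next I move over the tab.

Emit:
carry_out --deltas '[{"tx":2.68,"ty":0.63,"tz":0,"spin":-0.12,"jaw":8},{"tx":2.59,"ty":0.95,"tz":0,"spin":-0.12,"jaw":7},{"tx":2.45,"ty":1.25,"tz":0,"spin":-0.11,"jaw":6},{"tx":2.3,"ty":1.52,"tz":0,"spin":-0.12,"jaw":5},{"tx":0,"ty":0,"tz":0,"spin":0,"jaw":5}]'

```text
time_s: 12.35
position: [588.2, 29.6, 149.0]
eef_rot: [-0.001, 0.683, 0.731, 0.001]
contact_force: [-0.2, 1.2, 0.2]
opening: 0.582
```

Emit:
carry_out --deltas '[{"tx":0,"ty":0,"tz":3,"spin":0,"jaw":5},{"tx":0,"ty":0,"tz":3,"spin":0,"jaw":5},{"tx":0,"ty":0,"tz":1.0,"spin":0,"jaw":5},{"tx":0,"ty":0,"tz":0,"spin":0,"jaw":5},{"tx":0,"ty":0,"tz":0,"spin":0,"jaw":5}]'

```text
time_s: 12.77
position: [586.2, 22.7, 80.1]
eef_rot: [-0.0, 0.687, 0.726, -0.001]
contact_force: [0.5, 0.4, 1.0]
opening: 0.585
```

```bash
python3 st.py; python3 - <<'E'
from h import *
a,d=grab('scene')
save('c7.png',cv2.resize(a[140:250,270:390],(640,587),interpolation=cv2.INTER_CUBIC))
E
```

```text
[586.2  22.7  80.1] [0.5 0.4 1. ] [-0.04 -0.07 -0.01] 0.585 1.6
```

View pics/c7.png

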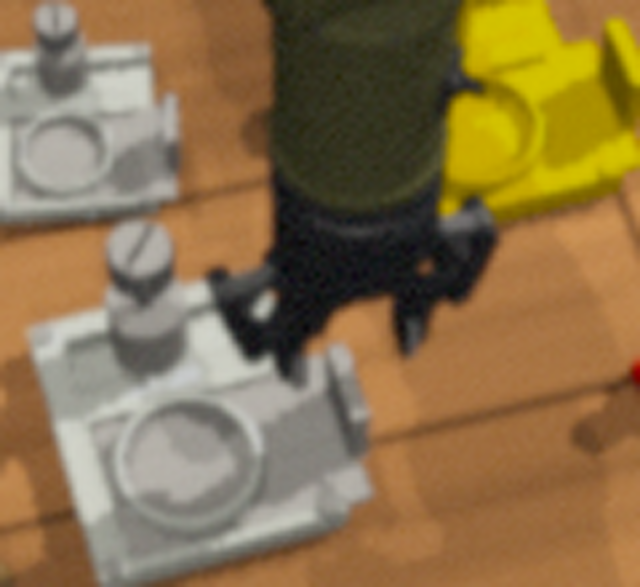

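Emit:
carry_out --deltas '[{"tx":0,"ty":0,"tz":2,"spin":0,"jaw":5},{"tx":0,"ty":0,"tz":1.5,"spin":0,"jaw":5},{"tx":0,"ty":0,"tz":0.5,"spin":0,"jaw":5},{"tx":0,"ty":0,"tz":0,"spin":0,"jaw":4},{"tx":0,"ty":0,"tz":0,"spin":0,"jaw":3}]' --grip_force 25

```text
time_s: 13.23
position: [587.6, 23.1, 41.8]
eef_rot: [0.001, 0.687, 0.727, 0.001]
contact_force: [0.5, -0.5, -0.8]
opening: 0.357
```

Emit:
carry_out --deltas '[{"tx":0,"ty":0,"tz":0,"spin":0,"jaw":2},{"tx":0,"ty":0,"tz":0,"spin":0,"jaw":1.5},{"tx":0,"ty":0,"tz":0,"spin":0,"jaw":1},{"tx":0,"ty":0,"tz":0,"spin":0,"jaw":0.5},{"tx":0,"ty":0,"tz":0,"spin":0,"jaw":0.3}]'

```text
time_s: 13.65
position: [587.6, 22.9, 41.6]
eef_rot: [0.001, 0.687, 0.726, 0.001]
contact_force: [-1.2, -0.1, 5.6]
opening: 0.111
```

Emit:
carry_out --deltas '[{"tx":0,"ty":0,"tz":0,"spin":0,"jaw":0.3},{"tx":0,"ty":0,"tz":0,"spin":0,"jaw":0.3},{"tx":0,"ty":0,"tz":0,"spin":0,"jaw":0.3}]'

```text
time_s: 13.9
position: [587.6, 22.9, 41.6]
eef_rot: [0.001, 0.687, 0.726, 0.001]
contact_force: [-0.9, -1.0, 5.8]
opening: 0.112
```

```bash
python3 st.py
```

```text
[587.6  22.9  41.6] [-0.9 -1.   5.8] [-0.1   0.13 -0.33] 0.112 1.61
```

Emit:
carry_out --deltas '[{"tx":0.1,"ty":0,"tz":0,"spin":0,"jaw":0.3},{"tx":0.1,"ty":0,"tz":0,"spin":0,"jaw":0.3},{"tx":0.05,"ty":0,"tz":0,"spin":0,"jaw":0.3}]'

```text
time_s: 14.15
position: [587.5, 24.3, 41.6]
eef_rot: [0.001, 0.687, 0.726, 0.0]
contact_force: [0.3, -2.4, 5.1]
opening: 0.11
```

```bash
python3 st.py
```

```text
[587.5  24.3  41.6] [ 0.3 -2.4  5.1] [-0.53  0.14 -0.26] 0.11 1.61
```

Emit:
carry_out --deltas '[{"tx":0.1,"ty":0,"tz":0,"spin":0,"jaw":0.3},{"tx":0.1,"ty":0,"tz":0,"spin":0,"jaw":0.3},{"tx":0,"ty":0,"tz":0,"spin":0,"jaw":0.3}]'

```text
time_s: 14.4
position: [587.4, 26.4, 41.6]
eef_rot: [0.001, 0.687, 0.726, 0.0]
contact_force: [-0.6, -3.0, 5.7]
opening: 0.108
```

Emit:
carry_out --deltas '[{"tx":1.0,"ty":0,"tz":0,"spin":0,"jaw":0.3},{"tx":1.3,"ty":0,"tz":0,"spin":0,"jaw":0.3},{"tx":1.3,"ty":0,"tz":0,"spin":0,"jaw":0.3},{"tx":1.3,"ty":0,"tz":0,"spin":0,"jaw":0.3},{"tx":1.0,"ty":0,"tz":0,"spin":0,"jaw":0.3}]'

```text
time_s: 14.82
position: [584.6, 85.4, 41.6]
eef_rot: [0.002, 0.687, 0.726, 0.001]
contact_force: [0.9, -4.0, 5.1]
opening: 0.115
```

Emit:
carry_out --deltas '[{"tx":0.4,"ty":0,"tz":0,"spin":0,"jaw":0.3},{"tx":0.3,"ty":0,"tz":0,"spin":0,"jaw":0.3},{"tx":0.2,"ty":0,"tz":0,"spin":0,"jaw":0.3},{"tx":0,"ty":0,"tz":0,"spin":0,"jaw":0.3}]'

```text
time_s: 15.15
position: [584.2, 95.6, 41.6]
eef_rot: [0.001, 0.687, 0.727, 0.001]
contact_force: [0.4, -1.1, 5.4]
opening: 0.111
```

```bash
python3 st.py
```

```text
[584.2  95.6  41.6] [ 0.4 -1.1  5.4] [-0.27 -0.26 -0.24] 0.111 1.48
```

Emit:
carry_out --deltas '[{"tx":0.1,"ty":0,"tz":0,"spin":0,"jaw":0.3},{"tx":0.1,"ty":0,"tz":0,"spin":0,"jaw":0.3},{"tx":0.05,"ty":0,"tz":0,"spin":0,"jaw":0.3},{"tx":0,"ty":0,"tz":0,"spin":0,"jaw":0.3}]'

```text
time_s: 15.48
position: [584.1, 97.5, 41.6]
eef_rot: [0.001, 0.687, 0.726, 0.001]
contact_force: [2.2, -2.3, 5.3]
opening: 0.107
```

Emit:
carry_out --deltas '[{"tx":0.05,"ty":0,"tz":0,"spin":0,"jaw":0.3},{"tx":0.05,"ty":0,"tz":0,"spin":0,"jaw":0.3},{"tx":0,"ty":0,"tz":0,"spin":0,"jaw":0.3},{"tx":0,"ty":0,"tz":0,"spin":0,"jaw":0.3}]'

```text
time_s: 15.82
position: [584.1, 97.7, 41.6]
eef_rot: [0.002, 0.687, 0.726, 0.001]
contact_force: [2.2, -4.3, 5.7]
opening: 0.109
```

Emit:
carry_out --deltas '[{"tx":0.08,"ty":0,"tz":0,"spin":0,"jaw":0.3},{"tx":0.08,"ty":0,"tz":0,"spin":0,"jaw":0.3},{"tx":0,"ty":0,"tz":0,"spin":0,"jaw":0.3},{"tx":0,"ty":0,"tz":0,"spin":0,"jaw":0.3}]'

```text
time_s: 16.15
position: [584.1, 97.8, 41.6]
eef_rot: [0.002, 0.688, 0.726, 0.0]
contact_force: [1.1, -5.8, 6.3]
opening: 0.109
```

Emit:
carry_out --deltas '[{"tx":0,"ty":0,"tz":0,"spin":0,"jaw":2},{"tx":0,"ty":0,"tz":0,"spin":0,"jaw":4},{"tx":0,"ty":0,"tz":0,"spin":0,"jaw":5},{"tx":0,"ty":0,"tz":0,"spin":0,"jaw":5},{"tx":0,"ty":0,"tz":0,"spin":0,"jaw":5}]'

```text
time_s: 16.57
position: [581.8, 101.2, 40.0]
eef_rot: [-0.0, 0.687, 0.727, -0.0]
contact_force: [0.2, -0.1, 0.2]
opening: 0.588
```

Emit:
carry_out --deltas '[{"tx":0,"ty":0,"tz":-1.5,"spin":0,"jaw":5},{"tx":0,"ty":0,"tz":-3,"spin":0,"jaw":5},{"tx":0,"ty":0,"tz":-4,"spin":0,"jaw":5},{"tx":0,"ty":0,"tz":-4,"spin":0,"jaw":5},{"tx":0,"ty":0,"tz":-3,"spin":0,"jaw":5}]'

```text
time_s: 16.98
position: [582.9, 101.0, 198.7]
eef_rot: [0.001, 0.687, 0.727, 0.001]
contact_force: [1.1, -0.2, 0.3]
opening: 0.586
```

Emit:
carry_out --deltas '[{"tx":3,"ty":0,"tz":0,"spin":0,"jaw":5},{"tx":4,"ty":0,"tz":0,"spin":0,"jaw":5},{"tx":4,"ty":0,"tz":0,"spin":0,"jaw":5},{"tx":4,"ty":0,"tz":0,"spin":0,"jaw":5},{"tx":2,"ty":0,"tz":0,"spin":0,"jaw":5}]'

```text
time_s: 17.4
position: [570.4, 277.4, 195.2]
eef_rot: [-0.002, 0.684, 0.729, 0.001]
contact_force: [-0.8, 0.4, -0.7]
opening: 0.584
```

```bash
python3 st.py; python3 - <<'E'
from h import *
a,d=grab('scene');W=world('scene',d).reshape(-1,3)
k=(abs(W[:,0]-585)<35)&(abs(W[:,1]-95)<20)&(W[:,2]>57)&(W[:,2]<66);print('tab',k.sum(),W[k].mean(0))
s=(abs(W[:,0]-519)<24)&(abs(W[:,1]+66)<24)&(W[:,2]>110)&(W[:,2]<130);print('knob',s.sum(),np.median(W[s],0))
save('c8.png',cv2.resize(a[100:300,220:480],(780,600),interpolation=cv2.INTER_CUBIC))
E
```

```text
[570.4 277.4 195.2] [-0.8  0.4 -0.7] [0.05 0.05 0.01] 0.584 1.17
tab 56 [587.58754675  95.39558377  61.05066995]
knob 116 [523.10204709 -67.40754052 117.31125999]
```

View pics/c8.png

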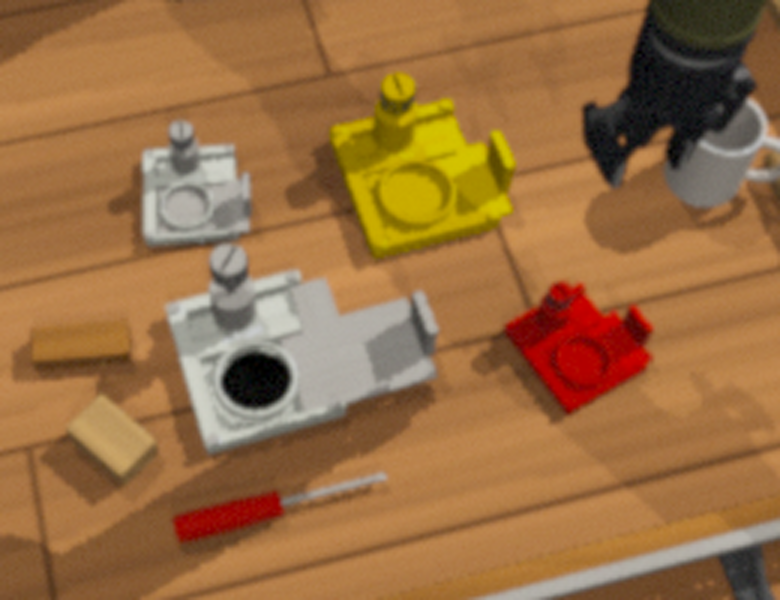

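The gate is fully open: the duct is dark at (255,378) and the tab is at (425,325). The screw is still up at (230,268), and nothing else has moved. I'm handing the job in.

```bash
python3 -c "
from workcell import robot
print(robot.sign_off())"
```

```text
the job is handed in; nothing more can be done
None
```

I handed the job in at about 17.5 s. The large grey blast gate is unlocked and fully open.

- **Screw:** I lifted the knob about 18.5 mm until it met the stop, pressing there with roughly 5 N beyond the spring. I then turned it counter-clockwise, letting it climb, until the home stop pushed back (about 0.13 N m at 2.53 rad commanded). After I let go, the knob top stayed up at about 117 mm, and was still there after the gate was opened.
- **Gate:** I gripped the pull tab and slid it with about 3 N until it met the stop at 6 N. The camera puts the tab's travel at about 74.7 mm, against 75 mm for fully open. I released it and moved the arm clear.
- **Last checks:** The final picture shows the duct open and the screw up. The offcut, strip, screwdriver, mug and the other gates look undisturbed. The hammer, glue bottle and jar were outside that last crop, but the arm never went near them.
- **Disagreements:** The two cameras differed by about 2 mm on positions. The tool also carried a steady side force of about 6 N while turning the knob, so the grip was slightly off centre. Neither affected the result.

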